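Wipe the rock chips off the sorting plate

TASK

Take the scraper block from its pad and use it to wipe all four rock chips off the white sorting plate into the blue catch tray at its open end, without touching the chips with the gripper. Leave the covered glass dish on the plate where it stands and disturb nothing else on the bench. Then stand the scraper, foot down, squarely back on its pad and let go.

Things in the scene. Friction and masses are not known exactly. Their poses are not given: they have to be found in the camera images.
- station: White sorting plate joined to a blue catch tray; fixed. Origin on the table under the plate; x along the plate to the tray, y across, z up. Plate top z = 40 mm, x -130..100, y -75..75 mm. Aluminium rim 8 mm thick, 12 mm above the plate, along both long sides and the rear end; none at the tray end (x = 100). Tray inside x 100..200, y -75..75 mm, floor z = 5, walls to z = 60 mm
- tray_in (a point): centre of the blue tray's inner floor (at x = 150, y = 0, z = 5 mm of the station), axes as the station's
- scraper: Scraper block, 100 to 200 g, standing on its pad. Black foot 28 (x) x 80 (y) x 14 mm high, flat underside; on it a centred upright orange grip 22 mm thick (x), 60 mm long (y), its top 76 mm above the underside. Origin at the centre of the underside, z up the grip. Same after a half turn
- pad: Flat black rubber pad with a yellow mark, 70 mm (x) x 120 mm (y) x 6 mm thick, fixed to the table, to the left or the right of the sorting plate. Origin at the centre of its underside, its yellow mark shows how the scraper stands: scraper y along pad y
- dish: Covered glass dish with a green specimen in it, 48 mm diameter, 14 mm high, loose, standing near the rear end of the white plate, on its left or its right half; the chips of that half lie between it and the tray with about 45 mm or more free between. Origin at the centre of the underside
- chip1: dark grey rock chip, 22 x 17 x 13 mm high, 12 g, loose on the white plate; origin at the centre of its underside
- chip2: red-brown rock chip, 20 x 18 x 13 mm high, 12 g, loose on the white plate; origin at the centre of its underside
- chip3: dark grey rock chip, 21 x 16 x 13 mm high, 12 g, loose on the white plate; origin at the centre of its underside
- chip4: red-brown rock chip, 22 x 17 x 13 mm high, 12 g, loose on the white plate; origin at the centre of its underside
- slidebox: closed green slide box with a white band, 78 x 98 x 30 mm high; stands beside the sorting plate, on the side where the pad is not. A bystander; origin at the centre of the underside
- oilbottle: small amber bottle with black cap, 44 mm diameter, 85 mm high; behind the plate. A bystander; origin at the centre of the underside
- rock: grey hand specimen of rock, 76 mm across, 47 mm high; behind the plate. A bystander; origin at the centre of the underside
- dishes: stack of three glass dishes, 90 mm diameter, 45 mm high; behind the plate. A bystander; origin at the centre of the underside
- loupe: black and steel stand magnifier, 46 mm diameter, 28 mm high; at the back. A bystander; origin at the centre of the underside
Mind the look-alikes: they are no part of the job. Of the things that look like the pad, the smallest one is meant.

How it is judged:
By the outcome, as a careful person would: the job done as asked, in the order asked, and still so for the second after the job is handed in, with the robot touching nothing.
It also fails if it takes over 58 s, if anything falls off the work surface, if the arm or the gripper's body presses on something with over 40 N, if the wrist force passes 120 N, or if a joint passes its speed limit or range.

ROBOT

A 6-joint arm with a two-finger parallel gripper is mounted at the origin on the work surface. World frame = base frame: x ahead of the robot, y to its left, z up, the work surface at z = 0. Lengths are in m, angles in rad, forces in N, time in s.
With the tool pointing down it reaches from about 0.375 to 0.9 m from the base axis. Payload 3.1 kg.
Tool frame: the origin (TCP) lies where the fingers leave the gripper's body, on its centre line; the fingertips stand 73 mm ahead of it and the grasp point (between the pads) lies 54 mm ahead of it; z points along the fingers, y is the line along which they close (so a half turn about z gives the same grasp; the last joint's range is limited). The gripper opens to 85 mm and grips with 20 to 120 N. Pads are 22 mm wide; open, the fingers measure 114 mm over their backs; the gripper's body (76 mm by 85 mm) begins 54 mm behind the grasp point. The pads swing forward as they close: fully open they stand 13 mm farther back than shut.
Start: joints at [1.147, 0.527, 1.433, -0, 1.181, -0.178], TCP at [0.151, 0.606, 0.304] pointing down, gripper open.
Joint ranges: [-3.08, 3.08], [-0.75, 2.2], [0.22, 2.44], [-1.43, 4.57], [0, 2.65], [-2.85, 2.85]. Speed limits (rad/s): [2.79, 2.79, 3.14, 3.14, 3.14, 3.14].

INTERFACE

Orientations are given as a unit quaternion [x, y, z, w].
In Python, from station import manip gives the robot as it stands.
- The arm moves only by the shell command python3 -m crank 'ROWS' [FORCE]. ROWS is JSON, a list of rows, each an object with "dp": the shift along the tool's x, y, z normalised to -1 to 1, where 1 is 50 cm, a list of three; "delta_rot": the turn, a rotation vector about the tool's x, y, z normalised to -1 to 1, where 1 is 2 pi rad, a list of three; "fingers": the opening, from -1 (shut) to 1 (fully open). A call has 1 to 12 rows; each row shifts and turns the commanded pose from where the row before left it, along the tool's axes as they then stand; what a row does not reach is not made up. A row lasts 1/12 s, in which the tool goes at most 41.7 mm and 7.16 degrees, less where a joint would pass 70% of its speed; a pose out of reach is approached as far as the arm can. A call with a number of a shift or a turn outside -1 to 1 is refused whole. A call with a gripper value outside its range is refused whole. The fingers move at their own pace and stop on an object; FORCE is the grip in N (left out, the last holds). Time passes only in rows, so rows that do not move let the fingers close. It gives the time, the measured TCP pose, the force, the opening and the grip force at its end, in the units of the state.
- manip.sense(): the state, without advancing time (a new reading comes with each control period).
- manip.snapshot(name): name is "scene" or "top" or "wrist"; returns (picture, depth): 384x512x3 uint8, red, green, blue; 384x512 float32, m along the optical axis (not along the pixel's ray), 0 where there is no reading.
- manip.camera_model(name): a dict with "fx", "fy", "cx", "cy" (pixels), "origin" and "attitude" of the camera in the world. Camera axes: x right, y up, looking along -z (the intrinsics and any distortion apply to the point x, -y, -z); pixel columns grow to the right and rows downward; lengths in m; the calibration is good to about 2 mm. A picture is of the moment at which its call begins: read the wrist's pose just before it. camera_model takes no time and is no camera call; for the wrist camera it gives the pose at the moment of the call.
- manip.sign_off(): hands the job in; it is judged then, once.
The state is a dict: "t": time; "q": joint angles; "qd": joint speeds; "tau": joint torques, N m; "tcp_pos": TCP position; "tool_rot": TCP orientation; "force": force on the tool from outside, world axes, zero at the start; "ft_torque": the same for the moment, N m; "finger_gap": opening from 0.0 (shut) to 1.0 (fully open); "gripper_force": force on a finger pad.
Only numpy, scipy, OpenCV 4.12 (cv2) and the standard library are available. Lean on these libraries where they do the work, as an engineer would, in place of code of your own. Each camera call takes 0.05 s, during which the arm holds its last target. There are 200 camera calls.

## Working session

There is one attempt and no reset: what is moved stays moved. The work goes in short steps, Python scripts to look and compute and a shell command to move; the robot and the scene stay as the last step left them, time stands still between calls to the robot, and variables do not carry over. Pictures are saved under pics/ and viewed, at most 14 in all, crops included, and the job is handed in when it is done.

```bash
ls; mkdir -p pics; python3 - <<'E'
from station import manip
import cv2,numpy as np
s=manip.sense();print({k:np.round(v,3) for k,v in s.items()})
ims=[]
for n in("scene","top"):
    im,d=manip.snapshot(n);m=manip.camera_model(n);print(n,m,(d>0).mean())
    np.savez(f"{n}0.npz",im=im,d=d);cv2.imwrite(f"pics/{n}0.png",im[:,:,::-1])
E
```

```text
pics
{'t': np.float64(0.0), 'q': array([ 1.148,  0.528,  1.434, -0.   ,  1.181, -0.179]), 'qd': array([ 0.   , -0.   ,  0.   , -0.001, -0.   ,  0.001]), 'tau': array([-2.0000e-03, -4.4234e+01, -1.7803e+01, -0.0000e+00,  8.0000e-03,
       -0.0000e+00]), 'tcp_pos': array([0.151, 0.606, 0.303]), 'tool_rot': array([ 0.122,  0.993, -0.001, -0.   ]), 'force': array([ 0.686, -0.544, -0.214]), 'ft_torque': array([0.009, 0.053, 0.07 ]), 'gripper_force': np.float64(0.0), 'finger_gap': np.float64(1.002)}
scene {'fx': 360.7581823927655, 'fy': 360.7581823927655, 'cx': 254.2678304859881, 'cy': 182.57455975624543, 'origin': array([ 1.51787484, -0.20124956,  0.7318177 ]), 'attitude': array([0.35424185, 0.30482844, 0.56681764, 0.67846157])} 0.9961496988932291
top {'fx': 406.97461695648417, 'fy': 406.97461695648417, 'cx': 256.4543372718811, 'cy': 194.36272915856193, 'origin': array([ 0.4651757 , -0.04092764,  1.11767426]), 'attitude': array([ 0.03143172, -0.03544033, -0.69711203,  0.71539558])} 0.99615478515625
```

View pics/scene0.png

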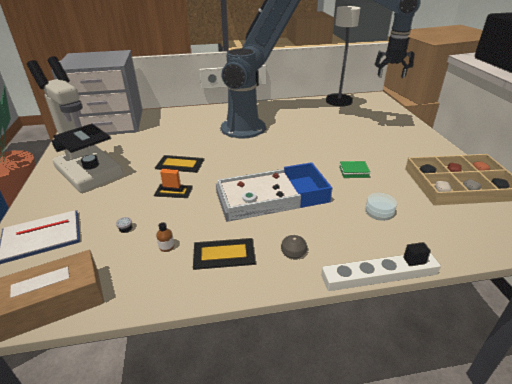

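View pics/top0.png

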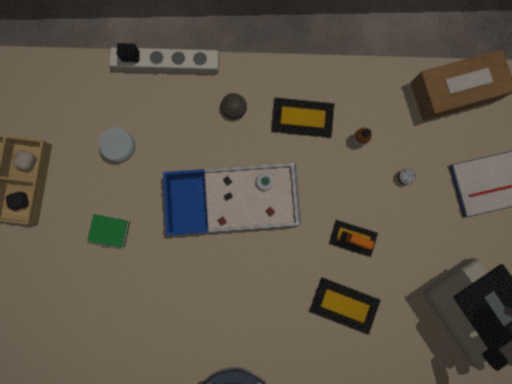

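The scene shows the orange scraper on a small black/yellow pad: scene (172,185), top (354,238). The tray is on the left of the top view at (186,203). The dish is at (264,182), and the chips are at (227,181), (228,197), (222,221) and (270,211).

Things that could be taken for the pad, in top-view pixels: A (303,117), B (345,306) and C (354,238). C is the smallest and carries the scraper, so I choose C. Next I'll measure coarsely and make a close crop.

```bash
cat > h.py <<'E'
import numpy as np,cv2
from scipy.spatial.transform import Rotation as R
def rays(m,uv):
    uv=np.atleast_2d(np.asarray(uv,float))
    d=np.c_[(uv[:,0]-m["cx"])/m["fx"],-(uv[:,1]-m["cy"])/m["fy"],-np.ones(len(uv))]
    return R.from_quat(m["attitude"]).apply(d)
def plane(m,uv,z):
    d=rays(m,uv);o=np.array(m["origin"]);return o+d*((z-o[2])/d[:,2])[:,None]
def tri(m1,a,m2,b):
    d1,d2=rays(m1,a)[0],rays(m2,b)[0];o1,o2=np.array(m1["origin"]),np.array(m2["origin"])
    s=np.linalg.lstsq(np.c_[d1,-d2],o2-o1,rcond=None)[0]
    p,q=o1+d1*s[0],o2+d2*s[1];return (p+q)/2,np.linalg.norm(p-q)
def blobs(mask,amin,box=None):
    if box is not None:
        k=np.zeros_like(mask,bool);x0,y0,x1,y1=box;k[y0:y1,x0:x1]=1;mask=mask&k
    c,_=cv2.findContours(mask.astype(np.uint8),cv2.RETR_EXTERNAL,cv2.CHAIN_APPROX_NONE)
    return sorted([k for k in c if cv2.contourArea(k)>=amin],key=cv2.contourArea,reverse=True)
def cen(c):
    m=cv2.moments(c);return np.array([m["m10"],m["m01"]])/m["m00"]
def hsv(im):
    h=cv2.cvtColor(im,cv2.COLOR_RGB2HSV).astype(int);return h[...,0],h[...,1],h[...,2]
E
python3 - <<'E'
from h import *
from station import manip
np.set_printoptions(precision=4,suppress=True)
M={n:manip.camera_model(n) for n in("top","scene")}
I={n:np.load(n+"0.npz")["im"] for n in M}
def show(n,t,mask,amin,z,box):
    for c in blobs(mask,amin,box):
        r=cv2.minAreaRect(c);P=plane(M[n],cv2.boxPoints(r),z)[:,:2]
        e=P[1]-P[0];f=P[2]-P[1];print(n,t,"px",cen(c),"P",plane(M[n],cen(c),z)[0],"sides",np.linalg.norm(e),np.linalg.norm(f),"ang",np.degrees(np.arctan2(e[1],e[0])),np.degrees(np.arctan2(f[1],f[0])),"rectc",P.mean(0))
im=I["top"];h,s,v=hsv(im)
show("top","blue",(h>105)&(h<130)&(s>120),300,.06,(150,150,310,250))
inn=(150,150,310,250)
white=(s<70)&(v>150)
show("top","white",white,300,.04,inn)
show("top","orange",(h<13)&(s>180)&(v>120),20,.082,(320,210,390,260))
show("top","yellow",(h>17)&(h<30)&(s>180),20,.006,(320,210,390,260))
show("top","dark",(v<60),60,.006,(270,90,390,340))
pl=(208,170,296,228)
show("top","chipgrey",(v<90),8,.053,pl)
show("top","chipred",(h<12)&(s>90)&(v<190),8,.053,pl)
show("top","dish",(h>35)&(h<95)&(s>40),8,.054,pl)
im2=I["scene"];h,s,v=hsv(im2)
show("scene","orange",(h<13)&(s>180)&(v>120),20,.082,(150,160,200,205))
a=cv2.resize(im[205:270,310:400],None,fx=5,fy=5,interpolation=2)
b=cv2.resize(im2[150:210,140:230],None,fx=5,fy=5,interpolation=2)
cv2.imwrite("pics/crop.png",np.vstack([a,b])[:600,:,::-1])
E
```

```text
top blue px [184.6255 202.0775] P [0.5405 0.1407 0.06  ] sides 0.10720934911621283 0.16405642156483685 ang -84.85449654188622 -174.29325255809533 rectc [0.5413 0.1408]
top yellow px [349.9504 233.0774] P [ 0.4715 -0.3032  0.006 ] sides 0.09036857724793051 0.03514104702272463 ang -86.63047607596513 -178.12317497547235 rectc [ 0.4719 -0.3124]
top dark px [344.4159 305.4549] P [ 0.2781 -0.2891  0.006 ] sides 0.09733699262048026 0.17127715952726916 ang -20.623073124035834 -109.41850438297271 rectc [ 0.278  -0.2889]
top dark px [302.3148 117.2341] P [ 0.7907 -0.1685  0.006 ] sides 0.09830558095983397 0.168700724248726 ang -4.326619796343356 -94.27065015008048 rectc [ 0.7904 -0.1687]
top dark px [350.2625 238.1245] P [ 0.4579 -0.3041  0.006 ] sides 0.06917544073264084 0.11852679112699081 ang -16.638606795829997 -105.67294559296843 rectc [ 0.4578 -0.3108]
top dark px [361.942  135.3407] P [ 0.7436 -0.3356  0.006 ] sides 0.047564978522003906 0.03746626719572419 ang -34.44374477004831 -125.01273982733179 rectc [ 0.7452 -0.3353]
top chipgrey px [264.8409 180.6364] P [ 0.6032 -0.0669  0.053 ] s
[... 977 characters left out ...]
.116 ]
top chipred px [221.6993 220.5425] P [0.4953 0.0433 0.053 ] sides 0.014422112760958629 0.015244894423245775 ang -54.69942702241646 -144.52479733041187 rectc [0.495  0.0431]
top chipred px [270. 211.] P [ 0.5235 -0.0822  0.053 ] sides 0.011137689125332013 0.014797344678715019 ang -43.576190012030835 -133.64377513924055 rectc [ 0.5235 -0.0822]
top dish px [264.8292 180.65  ] P [ 0.603  -0.0668  0.054 ] sides 0.01845792163292138 0.018583779082153064 ang -88.48101452841568 -178.68891732475447 rectc [ 0.6034 -0.0659]
scene orange px [169.5772 177.7732] P [ 0.4972 -0.3133  0.082 ] sides 0.05818086638298089 0.10873536408474635 ang 79.0194839713627 0.042314135065560955 rectc [ 0.4965 -0.3136]
```

View pics/crop.png

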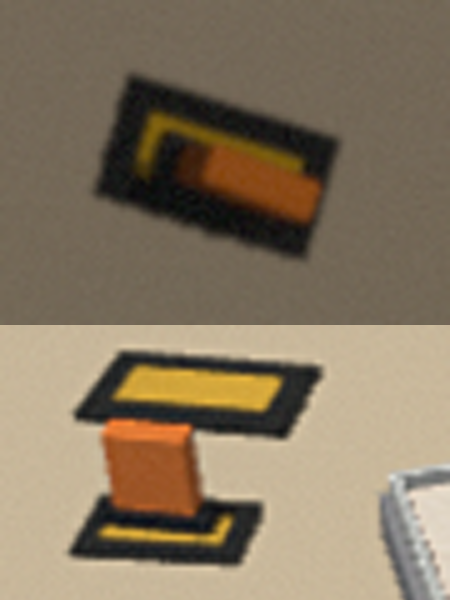

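C is confirmed: about 69 x 119 mm against 70 x 120, with the scraper on it (crop at (240,165)). Before moving, I'll add a helper that turns a target into tool-axis units.

```bash
cat > go.py <<'E'
# python3 go.py x y z psi_deg : units for a pure shift (current tool axes) and turn to the target
import sys
from h import *
from station import manip
np.set_printoptions(precision=4,suppress=True)
s=manip.sense();p=np.array(s["tcp_pos"]);r=R.from_quat(s["tool_rot"])
Y=r.apply([0,1,0]);psi=np.degrees(np.arctan2(Y[1],Y[0]))
print("t",round(float(s["t"]),2),"tcp",p,"psi %.2f"%psi,"z",r.apply([0,0,1]),"F",np.array(s["force"]),"gap %.3f grip %.1f"%(s["finger_gap"],s["gripper_force"]),"q6 %.2f"%s["q"][5])
for a in sys.argv[1:]:
    t=np.array([float(x) for x in a.split(",")])
    w=t[:3]-p; d=r.inv().apply(w)
    turn=-(t[3]-psi)                       # about tool z (down)
    a2=np.radians(t[3]);y2=np.array([np.cos(a2),np.sin(a2),0]);z2=np.array([0,0,-1.]);x2=np.cross(y2,z2)
    T=R.from_matrix(np.c_[x2,y2,z2]);rv=(r.inv()*T).as_rotvec()
    print("to",t,"dp",d/.5,"len mm %.0f"%(1e3*np.linalg.norm(d)),"| after turn dp",T.inv().apply(w)/.5,"| turn deg %.1f"%turn,"rotvec units",rv/(2*np.pi))
E
python3 go.py .46,.2,.38,76 .46,-.05,.4,76 .458,-.311,.3,-16
python3 - <<'E'
from h import *
from station import manip
s=manip.sense();m=manip.camera_model("wrist");r=R.from_quat(s["tool_rot"])
print(m["fx"],r.inv().apply(np.array(m["origin"])-s["tcp_pos"]),(r.inv()*R.from_quat(m["attitude"])).as_matrix().round(3))
E
```

```text
t 0.1 tcp [0.1512 0.6059 0.303 ] psi 75.97 z [-0.0008 -0.0018 -1.    ] F [ 0.4095 -0.0867 -0.1651] gap 1.002 grip 0.0 q6 -0.18
to [ 0.46  0.2   0.38 76.  ] dp [-0.7958 -0.6382 -0.153 ] len mm 516 | after turn dp [-0.7956 -0.6383 -0.1539] | turn deg -0.0 rotvec units [-0.0003 -0.0001 -0.0001]
to [ 0.46 -0.05  0.4  76.  ] dp [-0.917  -1.1234 -0.1921] len mm 731 | after turn dp [-0.9165 -1.1235 -0.1939] | turn deg -0.0 rotvec units [-0.0003 -0.0001 -0.0001]
to [  0.458  -0.311   0.3   -16.   ] dp [-1.0397 -1.6304  0.0089] len mm 967 | after turn dp [-1.5937  1.0952  0.0061] | turn deg 92.0 rotvec units [-0.0003  0.0002  0.2555]
306.27742804835873 [ 0.08103412  0.00018051 -0.0694634 ] [[ 0.     0.948  0.319]
 [ 1.     0.    -0.001]
 [-0.001  0.319 -0.948]]
```

```bash
python3 -m crank '[{"dp":[-0.063,-0.051,-0.012],"delta_rot":[0,0,0],"fingers":1},{"dp":[-0.063,-0.051,-0.012],"delta_rot":[0,0,0],"fingers":1},{"dp":[-0.063,-0.051,-0.012],"delta_rot":[0,0,0],"fingers":1},{"dp":[-0.063,-0.051,-0.012],"delta_rot":[0,0,0],"fingers":1},{"dp":[-0.063,-0.051,-0.012],"delta_rot":[0,0,0],"fingers":1},{"dp":[-0.063,-0.051,-0.012],"delta_rot":[0,0,0],"fingers":1},{"dp":[-0.063,-0.051,-0.012],"delta_rot":[0,0,0],"fingers":1},{"dp":[-0.063,-0.051,-0.012],"delta_rot":[0,0,0],"fingers":1},{"dp":[-0.063,-0.051,-0.012],"delta_rot":[0,0,0],"fingers":1},{"dp":[-0.063,-0.051,-0.012],"delta_rot":[0,0,0],"fingers":1},{"dp":[-0.063,-0.051,-0.012],"delta_rot":[0,0,0],"fingers":1},{"dp":[-0.063,-0.051,-0.012],"delta_rot":[0,0,0],"fingers":1}]'; python3 go.py .48,.0,.38,76 .458,-.311,.3,-16
```

```text
t: 1.1
tcp_pos: [0.4445, 0.216, 0.376]
tool_rot: [0.122, 0.993, -0.0, -0.0]
force: [1.0, 0.3, -0.4]
finger_gap: 0.998
gripper_force: 0.0
t 1.1 tcp [0.4445 0.216  0.376 ] psi 75.96 z [-0.0006 -0.     -1.    ] F [ 0.9567  0.3348 -0.4264] gap 0.998 grip 0.0 q6 -1.10
to [ 0.48  0.    0.38 76.  ] dp [-0.1736 -0.4019 -0.0081] len mm 219 | after turn dp [-0.1733 -0.402  -0.008 ] | turn deg -0.0 rotvec units [-0.     -0.0001 -0.0001]
to [  0.458  -0.311   0.3   -16.   ] dp [-0.2818 -1.016   0.152 ] len mm 533 | after turn dp [-1.0057  0.3164  0.152 ] | turn deg 92.0 rotvec units [-0.0001 -0.0001  0.2555]
```

```bash
python3 -m crank '[{"dp":[-0.028,-0.067,0],"delta_rot":[0,0,0],"fingers":1},{"dp":[-0.028,-0.067,0],"delta_rot":[0,0,0],"fingers":1},{"dp":[-0.028,-0.067,0],"delta_rot":[0,0,0],"fingers":1},{"dp":[-0.028,-0.067,0],"delta_rot":[0,0,0],"fingers":1},{"dp":[-0.028,-0.067,0],"delta_rot":[0,0,0],"fingers":1},{"dp":[-0.028,-0.067,0],"delta_rot":[0,0,0],"fingers":1},{"dp":[0,0,0],"delta_rot":[0,0,0],"fingers":1},{"dp":[0,0,0],"delta_rot":[0,0,0],"fingers":1}]'; python3 - <<'E'
from h import *
from station import manip
import json
m=manip.camera_model("wrist");im,d=manip.snapshot("wrist")
np.savez("w1.npz",im=im,d=d,o=m["origin"],a=m["attitude"]);cv2.imwrite("pics/w1.png",im[:,:,::-1])
print(m)
E
python3 go.py .458,-.311,.3,-16
```

```text
t: 1.77
tcp_pos: [0.4769, 0.0007, 0.3755]
tool_rot: [0.124, 0.992, 0.0, -0.0]
force: [-0.4, 1.5, -0.5]
finger_gap: 0.999
gripper_force: 0.0
{'fx': 306.27742804835873, 'fy': 306.27742804835873, 'cx': 260.85204110702733, 'cy': 191.13723433399997, 'origin': array([0.39848554, 0.02085035, 0.44507366]), 'attitude': array([-0.12717529, -0.09938676,  0.60571074,  0.77914261])}
t 1.82 tcp [0.4765 0.002  0.3755] psi 75.85 z [-0.0012  0.0008 -1.    ] F [-0.4675 -0.0429  0.2886] gap 1.000 grip 0.0 q6 -1.56
to [  0.458  -0.311   0.3   -16.   ] dp [-0.1174 -0.6162  0.1506] len mm 323 | after turn dp [-0.612  0.137  0.151] | turn deg 91.8 rotvec units [-0.0001 -0.0002  0.2551]
```

View pics/w1.png

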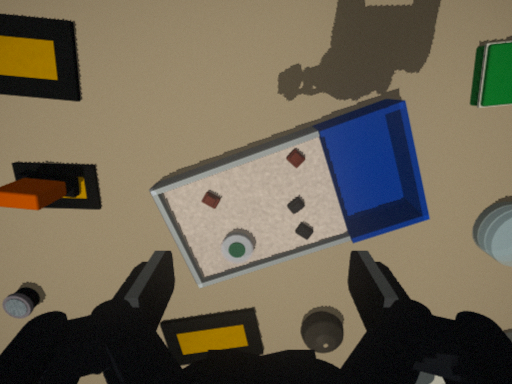

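The wrist view shows the whole station: dish (237,248), red chips (211,200) and (296,158), dark chips (296,204) and (304,231), tray (375,165), scraper (30,192). Now I'll fit the station from both views.

```bash
cat > meas.py <<'E'
from h import *
from station import manip
np.set_printoptions(precision=4,suppress=True)
def load(n,f):
    z=np.load(f);m=dict(manip.camera_model(n))
    if "o" in z: m["origin"]=z["o"];m["attitude"]=z["a"]
    return z["im"],z["d"],m
def cloud(d,m):
    v,u=np.mgrid[:384,:512];return (np.array(m["origin"])+rays(m,np.c_[u.ravel(),v.ravel()])*d.reshape(-1,1)).reshape(384,512,3)
if __name__=="__main__":
    for n,f in(("top","top0.npz"),("wrist","w1.npz")):
        im,d,m=load(n,f);P=cloud(d,m);h,s,v=hsv(im)
        near=(abs(P[...,0]-.555)<.16)&(P[...,1]>-.2)&(P[...,1]<.25)
        print(n,"table z",np.median(P[near&(P[...,2]<.02)&(s<120)][:,2]))
        pl=near&(v>150)&(abs(P[...,2]-.04)<.006)&(s<80);print(" plate z",np.median(P[pl][:,2]))
        blue=(h>105)&(h<130)&(s>120)
        bt=near&blue&(abs(P[...,2]-.06)<.005);fl=near&blue&(P[...,2]<.012)
        rim=near&(abs(P[...,2]-.052)<.004)&(s<60)
        for t,k in(("walltop",bt),("floor",fl),("rim",rim),("all",bt|rim)):
            c=blobs(cv2.morphologyEx(k.astype(np.uint8),cv2.MORPH_OPEN,np.ones((2,2)))>0,4)
            if not c: continue
            q=np.vstack([x[:,0] for x in c]);X=P[q[:,1],q[:,0]]
            X=X[np.isfinite(X).all(1)]
            r=cv2.minAreaRect((X[:,:2]*1000).astype(np.float32));print(" ",t,len(X),"z",np.median(X[:,2]),r)
        hb=near&(P[...,2]>.03)
        for t,k,z in(("grey",(v<75)&(s<90),.053),("red",(h<14)&(s>110)&(v<200),.053),("green",(h>35)&(h<95)&(s>60)&(v<200),.05)):
            for c in blobs(k&near,12):
                q=cen(c).astype(int)
                if cv2.contourArea(c)<600:print(" ",t,cen(c),plane(m,cen(c),z)[0][:2],"depth P",P[q[1],q[0]])
E
python3 meas.py
```

```text
top table z -0.0014472966650952435
 plate z nan
  walltop 273 z 0.056746387395020914 ((542.306396484375, 80.43394470214844), (166.71885681152344, 234.34153747558594), 2.9916131496429443)
  floor 174 z 0.0037846418574654095 ((540.0985717773438, 137.05599975585938), (150.99754333496094, 99.313232421875), 6.189300060272217)
  rim 523 z 0.04885416062629533 ((552.6510009765625, -32.64259338378906), (175.72048950195312, 245.27455139160156), 6.109343528747559)
  all 796 z 0.049988235495042166 ((546.6702270507812, 23.23492431640625), (175.72048950195312, 357.6679382324219), 6.109343528747559)
  grey [199.9627 228.5035] [0.4731 0.0991] depth P [0.4748 0.1082 0.0041]
  grey [227.0154 180.559 ] [0.6008 0.0328] depth P [0.602  0.0328 0.0549]
  grey [227.5556 196.0117] [0.5599 0.0301] depth P [0.5598 0.0314 0.0548]
  red [270. 211.] [ 0.5235 -0.0822] depth P [ 0.5235 -0.0823  0.0518]
  red [221.6068 220.547 ] [0.4953 0.0435] depth P [0.4967 0.0453 0.0514]
  green [265.     180.7849] [ 0.6032 -0.0674] depth P [ 0.6046 -0.0672  0.0553]
wrist table z -0.00036737176833401275
 plate z 0.03954647702949
[... 455 characters left out ...]
376953125, 25.28912353515625), (275.90850830078125, 391.642578125), 4.667209148406982)
  grey [202.5522 251.9395] [ 0.5954 -0.1159] depth P [ 0.6003 -0.1209  0.0397]
  grey [304.0308 230.4144] [0.598  0.0333] depth P [0.5974 0.0334 0.053 ]
  grey [295.8095 204.6911] [0.5571 0.0303] depth P [0.5559 0.0294 0.0527]
  grey [328.5122 239.7642] [0.621  0.0642] depth P [0.6253 0.0648 0.043 ]
  grey [287.75   252.8056] [0.6272 0.0032] depth P [0.6327 0.0019 0.0408]
  red [295.1775 158.3242] [0.4936 0.0432] depth P [0.4935 0.0431 0.0512]
  red [210.2818 200.5061] [ 0.5223 -0.0815] depth P [ 0.522  -0.0821  0.0514]
  green [236.5443 249.5158] [ 0.6053 -0.0679] depth P [ 0.6017 -0.0673  0.0551]
  return _methods._mean(a, axis=axis, dtype=dtype,
  ret = ret.dtype.type(ret / rcount)
```

```bash
python3 - <<'E'
from meas import *
for n,f,z0 in(("top","top0.npz",.0375),("wrist","w1.npz",.0395)):
    im,d,m=load(n,f);P=cloud(d,m);h,s,v=hsv(im)
    near=(abs(P[...,0]-.555)<.16)&(P[...,1]>-.2)&(P[...,1]<.25)
    blue=(h>105)&(h<130)&(s>100)
    for t,k,L,off in(("plate",near&~blue&(abs(P[...,2]-z0)<.005),100,-15),("floor",near&blue&(abs(P[...,2]-z0+.035)<.006),100,150)):
        k=cv2.morphologyEx(k.astype(np.uint8),cv2.MORPH_OPEN,np.ones((3,3)))>0
        c=blobs(k,100)[0][:,0];X=P[c[:,1],c[:,0]][:,:2]*1000
        r=cv2.minAreaRect(X.astype(np.float32))
        for yaw in (r[2]+90 if r[2]<45 else r[2],95.8):
            u=np.array([np.cos(np.radians(yaw)),np.sin(np.radians(yaw))]);w=np.array([-u[1],u[0]])
            a,b=X@u,X@w;ex=np.percentile(a,[3,97]);ey=np.percentile(b,[3,97])
            C=u*ex.mean()+w*ey.mean();print(n,t,"z",np.median(P[k][:,2]),"yaw",yaw,"size",np.ptp(ex),np.ptp(ey),"origin",C-u*off)
E
```

```text
top plate z 0.038412280036165924 yaw 95.77920389175415 size 229.02326571494828 149.30938496249252 origin [557.9809 -12.4746]
top plate z 0.038412280036165924 yaw 95.8 size 229.02259064678725 149.29007801637687 origin [557.9637 -12.4756]
top floor z 0.0035387623101700294 yaw 95.61941766738892 size 92.71457045751305 148.32080570051443 origin [557.468   -8.5671]
top floor z 0.0035387623101700294 yaw 95.8 size 92.81096352943516 148.42198571414224 origin [557.9896  -8.5769]
wrist plate z 0.039571914470371616 yaw 95.83150815963745 size 230.3968347501674 148.41839483134368 origin [559.9893 -13.2927]
wrist plate z 0.039571914470371616 yaw 95.8 size 230.40129477275286 148.3793782852614 origin [559.9851 -13.3049]
wrist floor z 0.004693277493742765 yaw 95.75458192825317 size 93.56140622945242 138.74236359414306 origin [564.1751  -8.9422]
wrist floor z 0.004693277493742765 yaw 95.8 size 93.54127120852623 138.7628937270553 origin [564.298   -8.9148]
```

Station: origin (0.5585, -0.0125), yaw 95.8°; the heights, the 230 x 149 plate size and both views agree. In the station frame (mm): grey chips (41,-45) and (42,-4), red chips (62,58) and (-66,43), dish (-59,-40). Now to the scraper.

```bash
python3 -m crank '[{"dp":[-0.0147,-0.077,0.0125],"delta_rot":[0,0,0],"fingers":1},{"dp":[-0.0147,-0.077,0.0125],"delta_rot":[0,0,0],"fingers":1},{"dp":[-0.0147,-0.077,0.0125],"delta_rot":[0,0,0],"fingers":1},{"dp":[-0.0147,-0.077,0.0125],"delta_rot":[0,0,0],"fingers":1},{"dp":[-0.0147,-0.077,0.0125],"delta_rot":[0,0,0],"fingers":1},{"dp":[-0.0147,-0.077,0.0125],"delta_rot":[0,0,0],"fingers":1},{"dp":[-0.0147,-0.077,0.0125],"delta_rot":[0,0,0],"fingers":1},{"dp":[-0.0147,-0.077,0.0125],"delta_rot":[0,0,0],"fingers":1},{"dp":[0,0,0],"delta_rot":[0,0,0.0195],"fingers":1},{"dp":[0,0,0],"delta_rot":[0,0,0.0195],"fingers":1},{"dp":[0,0,0],"delta_rot":[0,0,0.0195],"fingers":1},{"dp":[0,0,0],"delta_rot":[0,0,0.0195],"fingers":1}]'
python3 -m crank '[{"dp":[0,0,0],"delta_rot":[0,0,0.0195],"fingers":1},{"dp":[0,0,0],"delta_rot":[0,0,0.0195],"fingers":1},{"dp":[0,0,0],"delta_rot":[0,0,0.0195],"fingers":1},{"dp":[0,0,0],"delta_rot":[0,0,0.0195],"fingers":1},{"dp":[0,0,0],"delta_rot":[0,0,0.0195],"fingers":1},{"dp":[0,0,0],"delta_rot":[0,0,0.0195],"fingers":1},{"dp":[0,0,0],"delta_rot":[0,0,0.0195],"fingers":1},{"dp":[0,0,0],"delta_rot":[0,0,0.0195],"fingers":1},{"dp":[0,0,0],"delta_rot":[0,0,0.0195],"fingers":1},{"dp":[0,0,0],"delta_rot":[0,0,0],"fingers":1}]' >/dev/null
cat > wsnap.py <<'E'
import sys
from h import *
from station import manip
n=sys.argv[1];m=manip.camera_model("wrist");im,d=manip.snapshot("wrist")
np.savez(n+".npz",im=im,d=d,o=m["origin"],a=m["attitude"]);cv2.imwrite(f"pics/{n}.png",im[:,:,::-1])
E
python3 wsnap.py w2; python3 go.py .458,-.311,.3,-16
```

```text
t: 2.82
tcp_pos: [0.4597, -0.3089, 0.3254]
tool_rot: [0.361, 0.932, 0.001, -0.001]
force: [-0.3, 0.8, -0.6]
finger_gap: 1.001
gripper_force: 0.0
t 3.7 tcp [ 0.4598 -0.3088  0.3257] psi -15.00 z [-0.0004  0.0008 -1.    ] F [0.0994 0.3502 0.0145] gap 1.005 grip 0.0 q6 -0.53
to [  0.458  -0.311   0.3   -16.   ] dp [-0.0052 -0.0024  0.0515] len mm 26 | after turn dp [-0.0052 -0.0023  0.0515] | turn deg 1.0 rotvec units [-0.0001 -0.0001  0.0028]
```

View pics/w2.png

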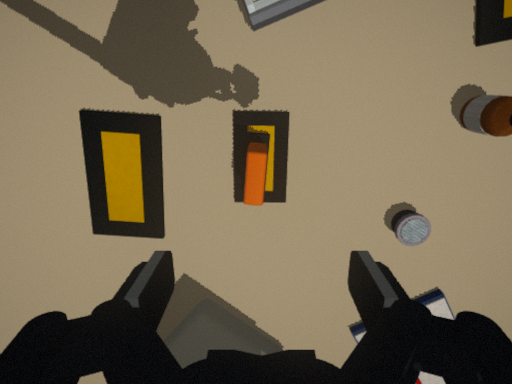

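Scraper top at (256,178), on its pad (261,156). It leans a few degrees relative to the pad. I'll fit both.

```bash
cat > scr.py <<'E'
import sys
from meas import *
im,d,m=load("wrist",sys.argv[1]);P=cloud(d,m);h,s,v=hsv(im)
near=(np.hypot(P[...,0]-.458,P[...,1]+.31)<.09)
org=(h<14)&(s>180)&(v>60)&near
top=org&(P[...,2]>np.percentile(P[org][:,2],90)-.006)
def rect(k,z,t):
    c=np.vstack(blobs(k,20));X=plane(m,c[:,0],z)[:,:2]*1000 if z else P[c[:,0,1],c[:,0,0]][:,:2]*1000
    r=cv2.minAreaRect(X.astype(np.float32));B=cv2.boxPoints(r);e=B[1]-B[0];f=B[2]-B[1]
    L=e if e@e>f@f else f;a=np.degrees(np.arctan2(L[1],L[0]))%180
    print(t,"c",np.array(r[0]),"size",np.array(r[1]),"long axis deg %.1f"%a)
print("top z",np.median(P[top][:,2]))
rect(top,np.median(P[top][:,2]),"griptop ray");rect(top,None,"griptop depth")
bright=((v<60)|((h>15)&(h<32)&(s>150)))&near&(P[...,2]<.012)
print("pad z",np.median(P[bright][:,2]))
rect(cv2.morphologyEx((bright|(near&((v<60)|(s>170)))).astype(np.uint8),cv2.MORPH_OPEN,np.ones((3,3)))>0,.006,"pad ray")
y=(h>15)&(h<32)&(s>150)&(v>90)&near;rect(y,.006,"yellow")
foot=near&(v<60)&(P[...,2]>.013)&(P[...,2]<.03);print("foot z",np.median(P[foot][:,2]),foot.sum());rect(foot,None,"foot")
np.save("o.npy",cen(max(blobs(top,20),key=len)))
E
python3 scr.py w2.npz
python3 - <<'E'
from meas import *
it,dt,mt=load("top","top0.npz");isc,ds,ms=load("scene","scene0.npz");iw,dw,mw=load("wrist","w2.npz")
# orange grip top-face corners by hand-free two-view check: nearest matching by depth-top masks
def topc(im,d,m):
    P=cloud(d,m);h,s,v=hsv(im);k=(h<14)&(s>170)&(v>60)&(np.hypot(P[...,0]-.458,P[...,1]+.31)<.09);k&=P[...,2]>np.percentile(P[k][:,2],90)-.008
    return cen(max(blobs(k,5),key=len))
a,b,c=topc(it,dt,mt),topc(iw,dw,mw),topc(isc,ds,ms)
print(a,b,c,tri(mt,a,mw,b),tri(ms,c,mw,b))
E
```

```text
top z 0.08137015380937113
griptop ray c [ 451.9305 -315.3112] size [58.9204 21.6444] long axis deg 69.8
griptop depth c [ 451.8828 -315.7776] size [58.7136 21.8478] long axis deg 70.2
pad z 0.005647543459250004
pad ray c [ 406.9248 -468.2909] size [447.9457 867.8126] long axis deg 164.8
yellow c [ 461.0174 -312.8745] size [85.965  31.4081] long axis deg 75.5
foot z 0.01947886947174271 268
foot c [ 458.0595 -297.8493] size [40.2059 27.7593] long axis deg 70.5
[361.7746 241.7414] [254.4959 177.1668] [169.1985 171.598 ] (array([ 0.4495, -0.3228,  0.0514]), np.float64(0.0012256924251108792)) (array([ 0.452 , -0.3155,  0.0779]), np.float64(0.0010095102160960902))
```

```bash
python3 go.py .452,-.3155,.15,-20 .452,-.3155,.107,-20
```

```text
t 3.7 tcp [ 0.4598 -0.3088  0.3257] psi -15.00 z [-0.0004  0.0008 -1.    ] F [0.0994 0.3502 0.0145] gap 1.005 grip 0.0 q6 -0.53
to [  0.452   -0.3155   0.15   -20.    ] dp [-0.0172 -0.0114  0.3515] len mm 176 | after turn dp [-0.0179 -0.0101  0.3515] | turn deg 5.0 rotvec units [-0.0001 -0.0001  0.0139]
to [  0.452   -0.3155   0.107  -20.    ] dp [-0.0173 -0.0114  0.4375] len mm 219 | after turn dp [-0.0179 -0.0101  0.4375] | turn deg 5.0 rotvec units [-0.0001 -0.0001  0.0139]
```

```bash
python3 -m crank '[{"dp":[0,0,0],"delta_rot":[0,0,0.0139],"fingers":1},{"dp":[-0.0036,-0.002,0.065],"delta_rot":[0,0,0],"fingers":1},{"dp":[-0.0036,-0.002,0.065],"delta_rot":[0,0,0],"fingers":1},{"dp":[-0.0036,-0.002,0.065],"delta_rot":[0,0,0],"fingers":1},{"dp":[-0.0036,-0.002,0.065],"delta_rot":[0,0,0],"fingers":1},{"dp":[-0.0036,-0.002,0.065],"delta_rot":[0,0,0],"fingers":1},{"dp":[0,0,0],"delta_rot":[0,0,0],"fingers":1},{"dp":[0,0,0],"delta_rot":[0,0,0],"fingers":1}]'; python3 wsnap.py w3; python3 scr.py w3.npz;python3 go.py .452,-.3155,.107,-20
```

```text
t: 4.37
tcp_pos: [0.451, -0.316, 0.1621]
tool_rot: [0.82, 0.573, -0.0, -0.002]
force: [-0.2, 0.1, 0.9]
finger_gap: 1.001
gripper_force: 0.0
top z 0.08132337648888148
griptop ray c [ 452.558 -315.018] size [59.5394 21.1734] long axis deg 70.1
griptop depth c [ 461.1835 -291.4349] size [112.0088  21.5503] long axis deg 69.9
pad z 0.005571302088806129
pad ray c [ 423.1848 -372.252 ] size [259.2025 502.7072] long axis deg 160.2
yellow c [ 460.0795 -313.9759] size [86.9695 32.8178] long axis deg 75.7
foot z 0.019407955875655775 759
foot c [ 460.6731 -291.6073] size [26.9632 27.7403] long axis deg 159.7
t 4.42 tcp [ 0.452  -0.317   0.1639] psi -20.16 z [-0.      0.0001 -1.    ] F [-0.0506 -0.0003 -0.3081] gap 0.997 grip 0.0 q6 -0.46
to [  0.452   -0.3155   0.107  -20.    ] dp [ 0.0028 -0.0009  0.1137] len mm 57 | after turn dp [ 0.0028 -0.0009  0.1137] | turn deg -0.2 rotvec units [-0.     -0.     -0.0004]
```

The close look agrees: centre (452.5,-315), 59.5 x 21 mm, 70°. Descend and grip.

```bash
python3 -m crank '[{"dp":[0.001,0,0.038],"delta_rot":[0,0,0],"fingers":1},{"dp":[0.001,0,0.038],"delta_rot":[0,0,0],"fingers":1},{"dp":[0.001,0,0.037],"delta_rot":[0,0,0],"fingers":1},{"dp":[0,0,0],"delta_rot":[0,0,0],"fingers":-1},{"dp":[0,0,0],"delta_rot":[0,0,0],"fingers":-1},{"dp":[0,0,0],"delta_rot":[0,0,0],"fingers":-1},{"dp":[0,0,0],"delta_rot":[0,0,0],"fingers":-1},{"dp":[0,0,0],"delta_rot":[0,0,0],"fingers":-1},{"dp":[0,0,0],"delta_rot":[0,0,0],"fingers":-1},{"dp":[0,0,0],"delta_rot":[0,0,0],"fingers":-1},{"dp":[0,0,0],"delta_rot":[0,0,0],"fingers":-1},{"dp":[0,0,0],"delta_rot":[0,0,0],"fingers":-1}]' 60;python3 go.py .452,-.3155,.3,-20
```

```text
t: 5.42
tcp_pos: [0.4523, -0.3163, 0.1083]
tool_rot: [0.821, 0.572, 0.0, 0.001]
force: [-0.3, 1.1, 6.6]
finger_gap: 0.251
gripper_force: 63.7
t 5.42 tcp [ 0.4523 -0.3163  0.1083] psi -20.28 z [ 0.0015 -0.0016 -1.    ] F [-0.2947  1.091   6.6309] gap 0.251 grip 63.7 q6 -0.46
to [  0.452   -0.3155   0.3    -20.    ] dp [ 0.0009 -0.0004 -0.3833] len mm 192 | after turn dp [ 0.0013 -0.0012 -0.3833] | turn deg -0.3 rotvec units [ 0.0003  0.0002 -0.0008]
```

```bash
python3 -m crank '[{"dp":[0,0,-0.02],"delta_rot":[0,0,0],"fingers":-1},{"dp":[0,0,-0.04],"delta_rot":[0,0,0],"fingers":-1},{"dp":[0,0,-0.06],"delta_rot":[0,0,0],"fingers":-1},{"dp":[0,0,-0.06],"delta_rot":[0,0,0],"fingers":-1},{"dp":[0,0,-0.06],"delta_rot":[0,0,0],"fingers":-1},{"dp":[0,0,-0.05],"delta_rot":[0,0,0],"fingers":-1},{"dp":[0,0,0],"delta_rot":[0,0,0.018],"fingers":-1},{"dp":[0,0,0],"delta_rot":[0,0,0.018],"fingers":-1},{"dp":[0,0,0],"delta_rot":[0,0,0.018],"fingers":-1},{"dp":[0,0,0],"delta_rot":[0,0,0.018],"fingers":-1},{"dp":[0,0,0],"delta_rot":[0,0,0.018],"fingers":-1},{"dp":[0,0,0],"delta_rot":[0,0,0.018],"fingers":-1}]';
python3 -m crank '[{"dp":[0,0,0],"delta_rot":[0,0,0.018],"fingers":-1},{"dp":[0,0,0],"delta_rot":[0,0,0.018],"fingers":-1},{"dp":[0,0,0],"delta_rot":[0,0,0.018],"fingers":-1},{"dp":[0,0,0],"delta_rot":[0,0,0.016],"fingers":-1},{"dp":[0,0,0],"delta_rot":[0,0,0],"fingers":-1}]';python3 go.py .5849,-.0048,.25,-84.2
```

```text
t: 6.42
tcp_pos: [0.4515, -0.3155, 0.2523]
tool_rot: [0.965, 0.263, -0.0, -0.0]
force: [-1.0, 0.3, -2.0]
finger_gap: 0.248
gripper_force: 62.7
t: 6.83
tcp_pos: [0.4515, -0.3155, 0.2522]
tool_rot: [0.999, 0.048, -0.0, -0.0]
force: [0.2, 0.3, -2.2]
finger_gap: 0.25
gripper_force: 62.7
t 6.83 tcp [ 0.4515 -0.3155  0.2522] psi -84.46 z [-0.0004  0.0004 -1.    ] F [ 0.2345  0.3394 -2.1835] gap 0.250 grip 62.7 q6 0.66
to [  0.5849  -0.0048   0.25   -84.2   ] dp [ 0.3254 -0.5928  0.0045] len mm 338 | after turn dp [ 0.3281 -0.5913  0.0044] | turn deg -0.3 rotvec units [-0.0001  0.0001 -0.0007]
```

```bash
python3 -m crank '[{"dp":[0.0362,-0.0658,0],"delta_rot":[0,0,0],"fingers":-1},{"dp":[0.0362,-0.0658,0],"delta_rot":[0,0,0],"fingers":-1},{"dp":[0.0362,-0.0658,0],"delta_rot":[0,0,0],"fingers":-1},{"dp":[0.0362,-0.0658,0],"delta_rot":[0,0,0],"fingers":-1},{"dp":[0.0362,-0.0658,0],"delta_rot":[0,0,0],"fingers":-1},{"dp":[0.0362,-0.0658,0],"delta_rot":[0,0,0],"fingers":-1},{"dp":[0.0362,-0.0658,0],"delta_rot":[0,0,0],"fingers":-1},{"dp":[0.0362,-0.0658,0],"delta_rot":[0,0,0],"fingers":-1},{"dp":[0.0362,-0.0658,0],"delta_rot":[0,0,-0.0007],"fingers":-1},{"dp":[0,0,0],"delta_rot":[0,0,0],"fingers":-1}]'
python3 wsnap.py w4
python3 go.py .5849,-.0048,.15,-84.2
cat > pad.py <<'E'
from meas import *
import sys
for n in("top","scene"):
    im,d=manip.snapshot(n);m=manip.camera_model(n);np.savez(f"{n}_{sys.argv[1]}.npz",im=im,d=d)
    h,s,v=hsv(im);Q=plane(m,np.c_[np.tile(np.arange(512),384),np.repeat(np.arange(384),512)],.006).reshape(384,512,3)
    near=np.hypot(Q[...,0]-.458,Q[...,1]+.311)<.085
    for t,k in(("pad",near&((v<65)|((h>15)&(h<32)&(s>170)))),("yellow",near&(h>15)&(h<32)&(s>170)&(v>90))):
        c=max(blobs(k,30),key=cv2.contourArea);X=plane(m,c[:,0],.006)[:,:2]*1000
        r=cv2.minAreaRect(X.astype(np.float32));print(n,t,r)
E
python3 pad.py a
```

```text
t: 7.67
tcp_pos: [0.5867, 0.0009, 0.2523]
tool_rot: [0.998, 0.056, 0.001, -0.001]
force: [0.7, -0.3, -1.9]
finger_gap: 0.253
gripper_force: 62.7
t 7.72 tcp [ 0.5856 -0.0018  0.2521] psi -83.65 z [ 0.0006  0.0004 -1.    ] F [ 0.3613 -1.5185 -1.8593] gap 0.250 grip 62.7 q6 1.27
to [  0.5849  -0.0048   0.15   -84.2   ] dp [-0.0021  0.0059  0.2042] len mm 102 | after turn dp [-0.0019  0.0059  0.2042] | turn deg 0.5 rotvec units [-0.0001 -0.0001  0.0015]
top pad ((458.24029541015625, -310.8804016113281), (117.73086547851562, 67.42021942138672), 73.77484130859375)
top yellow ((458.91461181640625, -311.9992980957031), (86.2463607788086, 34.86378479003906), 74.34424591064453)
scene pad ((462.0399169921875, -312.38671875), (117.1527099609375, 67.28128814697266), 73.33936309814453)
scene yellow ((456.9755554199219, -312.51202392578125), (84.40208435058594, 33.87461853027344), 74.39391326904297)
```

View pics/w4.png

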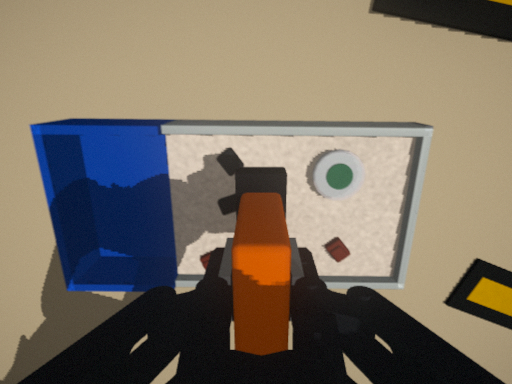

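The wrist view shows the scraper held upright over the plate: foot at (262,180), dish clear at (338,175), grey chips ahead at (230,160) and (228,204). The pad is now fully visible and measures (458.8,-312), y axis 74.2°. Lower behind the grey chips.

```bash
python3 -m crank '[{"dp":[0,0,0],"delta_rot":[0,0,0.0015],"fingers":-1},{"dp":[-0.0037,0.0062,0],"delta_rot":[0,0,0],"fingers":-1},{"dp":[0,0,0.04],"delta_rot":[0,0,0],"fingers":-1},{"dp":[0,0,0.05],"delta_rot":[0,0,0],"fingers":-1},{"dp":[0,0,0.05],"delta_rot":[0,0,0],"fingers":-1},{"dp":[0,0,0.05],"delta_rot":[0,0,0],"fingers":-1},{"dp":[0,0,0.016],"delta_rot":[0,0,0],"fingers":-1},{"dp":[0,0,0],"delta_rot":[0,0,0],"fingers":-1},{"dp":[0,0,0],"delta_rot":[0,0,0],"fingers":-1}]'; python3 go.py .5839,-.0049,.143,-84.2
```

```text
t: 8.57
tcp_pos: [0.5835, -0.0095, 0.1492]
tool_rot: [0.999, 0.046, -0.0, 0.0]
force: [0.5, -0.5, -2.0]
finger_gap: 0.248
gripper_force: 62.8
t 8.57 tcp [ 0.5835 -0.0095  0.1492] psi -84.73 z [-0.0001 -0.     -1.    ] F [ 0.4883 -0.4991 -1.9839] gap 0.248 grip 62.8 q6 1.27
to [  0.5839  -0.0049   0.143  -84.2   ] dp [ 0.0016 -0.0091  0.0123] len mm 8 | after turn dp [ 0.0017 -0.0091  0.0123] | turn deg -0.5 rotvec units [ 0.      0.     -0.0015]
```

```bash
python3 -m crank '[{"dp":[0.0016,-0.009,0.009],"delta_rot":[0,0,-0.0015],"fingers":-1},{"dp":[0,0,0.003],"delta_rot":[0,0,0],"fingers":-1},{"dp":[0,0,0],"delta_rot":[0,0,0],"fingers":-1}]'; python3 go.py .5746,.0877,.143,-84.2
```

```text
t: 8.82
tcp_pos: [0.5842, -0.0037, 0.1438]
tool_rot: [0.999, 0.052, 0.001, 0.0]
force: [0.8, -0.4, -1.4]
finger_gap: 0.251
gripper_force: 62.8
t 8.82 tcp [ 0.5842 -0.0037  0.1438] psi -84.08 z [ 0.0015 -0.0003 -1.    ] F [ 0.762  -0.3813 -1.3984] gap 0.251 grip 62.8 q6 1.27
to [  0.5746   0.0877   0.143  -84.2   ] dp [-0.0002 -0.1838  0.0014] len mm 92 | after turn dp [-0.0005 -0.1838  0.0015] | turn deg 0.1 rotvec units [ 0.0001 -0.0002  0.0003]
```

```bash
python3 -m crank '[{"dp":[0,-0.012,0.001],"delta_rot":[0,0,0],"fingers":-1},{"dp":[0,-0.016,0],"delta_rot":[0,0,0],"fingers":-1},{"dp":[0,-0.016,0],"delta_rot":[0,0,0],"fingers":-1},{"dp":[0,-0.016,0],"delta_rot":[0,0,0],"fingers":-1},{"dp":[0,-0.016,0],"delta_rot":[0,0,0],"fingers":-1},{"dp":[0,-0.016,0],"delta_rot":[0,0,0],"fingers":-1},{"dp":[0,-0.016,0],"delta_rot":[0,0,0],"fingers":-1},{"dp":[0,-0.016,0],"delta_rot":[0,0,0],"fingers":-1},{"dp":[0,-0.016,0],"delta_rot":[0,0,0],"fingers":-1},{"dp":[0,-0.016,0],"delta_rot":[0,0,0],"fingers":-1},{"dp":[0,-0.016,0],"delta_rot":[0,0,0],"fingers":-1},{"dp":[0,-0.016,0],"delta_rot":[0,0,0],"fingers":-1}]'; python3 -m crank '[{"dp":[0,-0.004,0],"delta_rot":[0,0,0],"fingers":-1},{"dp":[0,0,-0.03],"delta_rot":[0,0,0],"fingers":-1},{"dp":[0,0,-0.06],"delta_rot":[0,0,0],"fingers":-1},{"dp":[0,0,-0.06],"delta_rot":[0,0,0],"fingers":-1},{"dp":[0,0,-0.06],"delta_rot":[0,0,0],"fingers":-1},{"dp":[0,0,0],"delta_rot":[0,0,0],"fingers":-1}]';python3 wsnap.py w5; python3 go.py .5349,-.1153,.25,-84.2
```

```text
t: 9.82
tcp_pos: [0.5741, 0.0904, 0.1424]
tool_rot: [0.999, 0.051, -0.0, 0.0]
force: [-0.0, -0.5, -1.4]
finger_gap: 0.25
gripper_force: 62.8
t: 10.32
tcp_pos: [0.5771, 0.0916, 0.2533]
tool_rot: [0.999, 0.051, 0.006, 0.001]
force: [1.0, -0.3, -1.1]
finger_gap: 0.25
gripper_force: 62.9
t 10.37 tcp [0.5759 0.0916 0.2508] psi -84.12 z [ 0.0082 -0.0003 -1.    ] F [-0.217   0.3854 -1.5995] gap 0.245 grip 62.9 q6 1.43
to [  0.5349  -0.1153   0.25   -84.2   ] dp [-0.1239  0.4032  0.0011] len mm 211 | after turn dp [-0.1233  0.4034  0.0016] | turn deg 0.1 rotvec units [ 0.0002 -0.0013  0.0002]
```

View pics/w5.png

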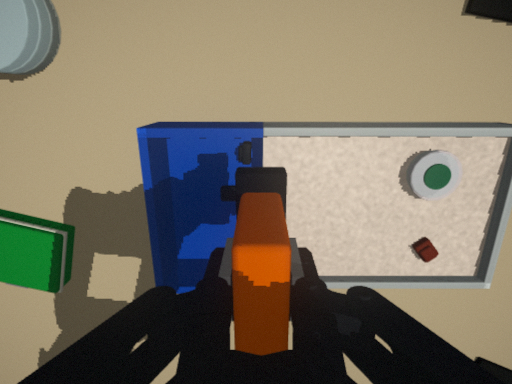

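Both grey chips are in the tray, at (245,152) and (228,190), and the dish is untouched. Next, the red side: start behind chip (425,250).

```bash
python3 -m crank '[{"dp":[-0.0205,0.067,0],"delta_rot":[0,0,0],"fingers":-1},{"dp":[-0.0205,0.067,0],"delta_rot":[0,0,0],"fingers":-1},{"dp":[-0.0205,0.067,0],"delta_rot":[0,0,0],"fingers":-1},{"dp":[-0.0205,0.067,0],"delta_rot":[0,0,0],"fingers":-1},{"dp":[-0.0205,0.067,0],"delta_rot":[0,0,0],"fingers":-1},{"dp":[-0.0205,0.067,0],"delta_rot":[0,0,0],"fingers":-1},{"dp":[0,0,0],"delta_rot":[0,0,0],"fingers":-1},{"dp":[0,0,0],"delta_rot":[0,0,0],"fingers":-1}]';python3 wsnap.py w6; python3 go.py .5348,-.1154,.15,-84.2
```

```text
t: 11.03
tcp_pos: [0.5323, -0.1163, 0.2459]
tool_rot: [0.999, 0.049, -0.001, -0.001]
force: [-0.3, 0.1, -1.8]
finger_gap: 0.253
gripper_force: 62.7
t 11.08 tcp [ 0.5324 -0.1149  0.2461] psi -84.25 z [-0.0028  0.0018 -1.    ] F [ 0.0474  1.1932 -2.0426] gap 0.248 grip 62.7 q6 1.05
to [  0.5348  -0.1154   0.15   -84.2   ] dp [0.0052 0.0018 0.1921] len mm 96 | after turn dp [0.0047 0.0014 0.1921] | turn deg -0.1 rotvec units [-0.0003  0.0004 -0.0001]
```

```bash
python3 -m crank '[{"dp":[0.006,0.0016,0.03],"delta_rot":[0,0,0],"fingers":-1},{"dp":[0,0,0.05],"delta_rot":[0,0,0],"fingers":-1},{"dp":[0,0,0.05],"delta_rot":[0,0,0],"fingers":-1},{"dp":[0,0,0.044],"delta_rot":[0,0,0],"fingers":-1},{"dp":[0,0,0],"delta_rot":[0,0,0],"fingers":-1},{"dp":[0,0,0],"delta_rot":[0,0,0],"fingers":-1}]';python3 wsnap.py w7; python3 go.py .5348,-.1154,.143,-84.2
```

```text
t: 11.58
tcp_pos: [0.5356, -0.1133, 0.159]
tool_rot: [0.999, 0.052, -0.002, -0.001]
force: [0.0, -0.7, -1.6]
finger_gap: 0.244
gripper_force: 62.5
t 11.63 tcp [ 0.5366 -0.114   0.1603] psi -84.03 z [-0.0009  0.0006 -1.    ] F [ 0.8057 -0.8072 -1.6019] gap 0.250 grip 62.5 q6 1.05
to [  0.5348  -0.1154   0.143  -84.2   ] dp [-0.0038  0.0025  0.0347] len mm 17 | after turn dp [-0.0038  0.0025  0.0347] | turn deg 0.2 rotvec units [-0.0001  0.0001  0.0005]
```

View pics/w7.png

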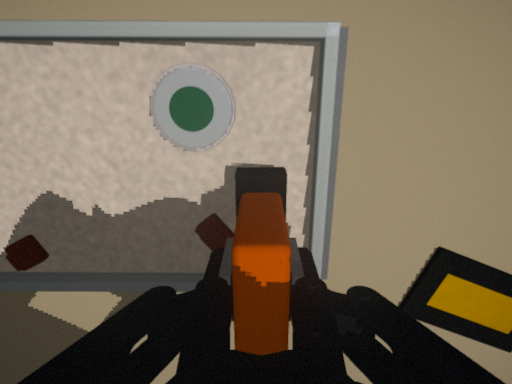

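The foot at (262,180) stands clear behind chip (215,232) and beside the dish (192,108). Back up 3 mm, lower, and check.

```bash
python3 -m crank '[{"dp":[-0.002,0.007,0],"delta_rot":[0,0,0.0005],"fingers":-1},{"dp":[0,0,0.02],"delta_rot":[0,0,0],"fingers":-1},{"dp":[0,0,0.014],"delta_rot":[0,0,0],"fingers":-1},{"dp":[0,0,0],"delta_rot":[0,0,0],"fingers":-1},{"dp":[0,0,0],"delta_rot":[0,0,0],"fingers":-1}]'; python3 go.py .5348,-.1154,.143,-84.2 .5149,.0807,.143,-84.2
```

```text
t: 12.05
tcp_pos: [0.5354, -0.1187, 0.1431]
tool_rot: [0.999, 0.05, -0.0, -0.0]
force: [0.7, 0.3, -1.4]
finger_gap: 0.249
gripper_force: 62.6
t 12.05 tcp [ 0.5354 -0.1187  0.1431] psi -84.31 z [-0.001   0.0005 -1.    ] F [ 0.7416  0.2611 -1.3708] gap 0.249 grip 62.6 q6 1.05
to [  0.5348  -0.1154   0.143  -84.2   ] dp [-0.0006 -0.0067  0.0002] len mm 3 | after turn dp [-0.0006 -0.0067  0.0002] | turn deg -0.1 rotvec units [-0.0001  0.0001 -0.0003]
to [  0.5149   0.0807   0.143  -84.2   ] dp [-0.0014 -0.4009  0.0004] len mm 200 | after turn dp [-0.0006 -0.4009  0.0002] | turn deg -0.1 rotvec units [-0.0001  0.0001 -0.0003]
```

```bash
python3 -m crank '[{"dp":[0,-0.012,0],"delta_rot":[0,0,0],"fingers":-1},{"dp":[0,-0.017,0],"delta_rot":[0,0,0],"fingers":-1},{"dp":[0,-0.017,0],"delta_rot":[0,0,0],"fingers":-1},{"dp":[0,-0.017,0],"delta_rot":[0,0,0],"fingers":-1},{"dp":[0,-0.017,0],"delta_rot":[0,0,0],"fingers":-1},{"dp":[0,-0.017,0],"delta_rot":[0,0,0],"fingers":-1},{"dp":[0,-0.017,0],"delta_rot":[0,0,0],"fingers":-1},{"dp":[0,-0.017,0],"delta_rot":[0,0,0],"fingers":-1},{"dp":[0,-0.017,0],"delta_rot":[0,0,0],"fingers":-1},{"dp":[0,-0.017,0],"delta_rot":[0,0,0],"fingers":-1},{"dp":[0,-0.017,0],"delta_rot":[0,0,0],"fingers":-1},{"dp":[0,-0.017,0],"delta_rot":[0,0,0],"fingers":-1}]'; python3 go.py .5149,.0807,.143,-84.2
```

```text
t: 13.05
tcp_pos: [0.5258, -0.0189, 0.1434]
tool_rot: [0.999, 0.05, 0.0, 0.0]
force: [0.2, 0.1, -1.5]
finger_gap: 0.246
gripper_force: 62.6
t 13.05 tcp [ 0.5258 -0.0189  0.1434] psi -84.30 z [ 0.0001 -0.     -1.    ] F [ 0.2095  0.0727 -1.5285] gap 0.246 grip 62.6 q6 1.22
to [  0.5149   0.0807   0.143  -84.2   ] dp [-0.002  -0.2004  0.0009] len mm 100 | after turn dp [-0.0017 -0.2004  0.0009] | turn deg -0.1 rotvec units [ 0.     -0.     -0.0003]
```

```bash
python3 -m crank '[{"dp":[0,-0.017,0],"delta_rot":[0,0,0],"fingers":-1},{"dp":[0,-0.017,0],"delta_rot":[0,0,0],"fingers":-1},{"dp":[0,-0.017,0],"delta_rot":[0,0,0],"fingers":-1},{"dp":[0,-0.017,0],"delta_rot":[0,0,0],"fingers":-1},{"dp":[0,-0.017,0],"delta_rot":[0,0,0],"fingers":-1},{"dp":[0,-0.017,0],"delta_rot":[0,0,0],"fingers":-1},{"dp":[0,-0.017,0],"delta_rot":[0,0,0],"fingers":-1},{"dp":[0,-0.017,0],"delta_rot":[0,0,0],"fingers":-1},{"dp":[0,-0.017,0],"delta_rot":[0,0,0],"fingers":-1},{"dp":[0,-0.017,0],"delta_rot":[0,0,0],"fingers":-1},{"dp":[0,-0.017,0],"delta_rot":[0,0,0],"fingers":-1},{"dp":[0,-0.013,0],"delta_rot":[0,0,0],"fingers":-1}]'; python3 -m crank '[{"dp":[0,0,0],"delta_rot":[0,0,0],"fingers":-1},{"dp":[0,0,-0.03],"delta_rot":[0,0,0],"fingers":-1},{"dp":[0,0,-0.06],"delta_rot":[0,0,0],"fingers":-1},{"dp":[0,0,-0.06],"delta_rot":[0,0,0],"fingers":-1},{"dp":[0,0,-0.06],"delta_rot":[0,0,0],"fingers":-1},{"dp":[0.05,0,0],"delta_rot":[0,0,0],"fingers":-1},{"dp":[0.05,0,0],"delta_rot":[0,0,0],"fingers":-1},{"dp":[0,0,0],"delta_rot":[0,0,0],"fingers":-1}]';python3 wsnap.py w8; python3 go.py .4588,-.312,.25,-15.8
```

```text
t: 14.05
tcp_pos: [0.5158, 0.0808, 0.1434]
tool_rot: [0.999, 0.05, -0.0, -0.0]
force: [-0.2, -0.2, -0.8]
finger_gap: 0.246
gripper_force: 62.6
t: 14.72
tcp_pos: [0.5712, 0.0843, 0.2503]
tool_rot: [0.999, 0.049, 0.005, 0.001]
force: [1.3, -0.9, -1.6]
finger_gap: 0.244
gripper_force: 62.7
t 14.77 tcp [0.5683 0.0844 0.2491] psi -84.31 z [ 0.0044 -0.0004 -1.    ] F [-0.641  -0.7485 -1.4361] gap 0.248 grip 62.7 q6 1.42
to [  0.4588  -0.312    0.25   -15.8   ] dp [-0.2964  0.7672 -0.0024] len mm 411 | after turn dp [-0.8224  0.0052 -0.0017] | turn deg -68.5 rotvec units [ 0.0005 -0.0005 -0.1903]
```

View pics/w8.png

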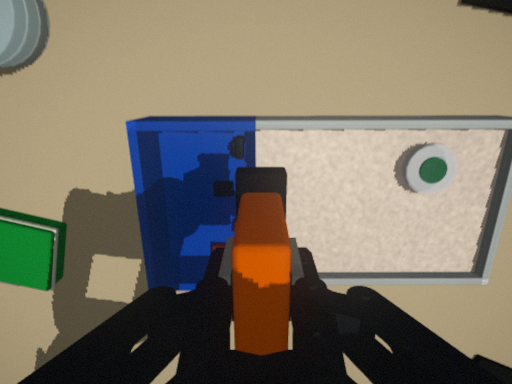

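The plate is clear except for the dish. Grey chips are in the tray and one red chip is visible at (217,245); the other is hidden by the hand, so I'll count from the top camera after moving off.

```bash
python3 -m crank '[{"dp":[-0.027,0.07,0],"delta_rot":[0,0,0],"fingers":-1},{"dp":[-0.027,0.07,0],"delta_rot":[0,0,0],"fingers":-1},{"dp":[-0.027,0.07,0],"delta_rot":[0,0,0],"fingers":-1},{"dp":[-0.027,0.07,0],"delta_rot":[0,0,0],"fingers":-1},{"dp":[-0.027,0.07,0],"delta_rot":[0,0,0],"fingers":-1},{"dp":[-0.027,0.07,0],"delta_rot":[0,0,0],"fingers":-1},{"dp":[-0.027,0.07,0],"delta_rot":[0,0,0],"fingers":-1},{"dp":[-0.027,0.07,0],"delta_rot":[0,0,0],"fingers":-1},{"dp":[-0.027,0.07,0],"delta_rot":[0,0,0],"fingers":-1},{"dp":[-0.027,0.07,0],"delta_rot":[0,0,0],"fingers":-1},{"dp":[-0.027,0.066,0],"delta_rot":[0,0,0],"fingers":-1},{"dp":[0,0,0],"delta_rot":[0,0,0],"fingers":-1}]'; python3 -m crank '[{"dp":[0,0,0],"delta_rot":[0,0,-0.019],"fingers":-1},{"dp":[0,0,0],"delta_rot":[0,0,-0.019],"fingers":-1},{"dp":[0,0,0],"delta_rot":[0,0,-0.019],"fingers":-1},{"dp":[0,0,0],"delta_rot":[0,0,-0.019],"fingers":-1},{"dp":[0,0,0],"delta_rot":[0,0,-0.019],"fingers":-1},{"dp":[0,0,0],"delta_rot":[0,0,-0.019],"fingers":-1},{"dp":[0,0,0],"delta_rot":[0,0,-0.019],"fingers":-1},{"dp":[0,0,0],"delta_rot":[0,0,-0.019],"fingers":-1},{"dp":[0,0,0],"delta_rot":[0,0,-0.019],"fingers":-1},{"dp":[0,0,0],"delta_rot":[0,0,-0.019],"fingers":-1},{"dp":[0,0,0],"delta_rot":[0,0,0],"fingers":-1},{"dp":[0,0,0],"delta_rot":[0,0,0],"fingers":-1}]';python3 wsnap.py w9; python3 go.py .4585,-.313,.13,-15.8
python3 - <<'E'
from meas import *
im,d=manip.snapshot("top");np.savez("top_b.npz",im=im,d=d);sc,_=manip.snapshot("scene");w=np.load("w9.npz")["im"]
a=cv2.resize(im[140:260,150:310],(480,360),interpolation=2);b=cv2.resize(sc[150:230,200:340],(480,240)[::1],interpolation=2)
cv2.imwrite("pics/after.png",np.vstack([a,b])[:,:,::-1])
E
```

```text
t: 15.77
tcp_pos: [0.4542, -0.3176, 0.2483]
tool_rot: [0.999, 0.047, 0.0, 0.002]
force: [1.6, 0.3, -0.9]
finger_gap: 0.247
gripper_force: 62.8
t: 16.77
tcp_pos: [0.4553, -0.3104, 0.248]
tool_rot: [0.799, 0.601, -0.0, -0.001]
force: [0.3, -0.0, -1.8]
finger_gap: 0.25
gripper_force: 62.7
t 16.82 tcp [ 0.4555 -0.3106  0.2481] psi -16.07 z [-0.001  0.001 -1.   ] F [-0.0659  0.1918 -1.4566] gap 0.248 grip 62.7 q6 -0.52
to [  0.4585  -0.313    0.13   -15.8   ] dp [-0.0032  0.0074  0.2362] len mm 118 | after turn dp [-0.003   0.0071  0.2362] | turn deg -0.3 rotvec units [-0.0002 -0.0001 -0.0007]
```

View pics/after.png

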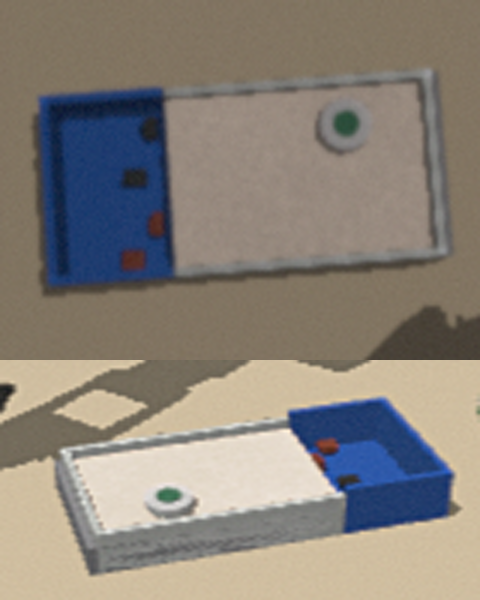

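All four chips are in the tray: greys (150,130) and (135,178), reds (157,223) and (133,260). The plate holds only the dish. Return the scraper to the pad.

```bash
python3 -m crank '[{"dp":[-0.003,0.0071,0.02],"delta_rot":[0,0,-0.0007],"fingers":-1},{"dp":[0,0,0.045],"delta_rot":[0,0,0],"fingers":-1},{"dp":[0,0,0.06],"delta_rot":[0,0,0],"fingers":-1},{"dp":[0,0,0.06],"delta_rot":[0,0,0],"fingers":-1},{"dp":[0,0,0.045],"delta_rot":[0,0,0],"fingers":-1},{"dp":[0,0,0],"delta_rot":[0,0,0],"fingers":-1},{"dp":[0,0,0],"delta_rot":[0,0,0],"fingers":-1}]';python3 wsnap.py w10; python3 go.py .4585,-.313,.1085,-15.8
python3 - <<'E'
from meas import *
im,d,m=load("top","top_b.npz");P=cloud(d,m);h,s,v=hsv(im);near=(abs(P[...,0]-.54)<.09)&(P[...,1]>.07)&(P[...,1]<.2)
for t,k in(("grey",(v<80)&(s<110)),("red",(h<14)&(s>100))):
    for c in blobs(k&near,10):q=cen(c).astype(int);print(t,P[q[1],q[0]])
h,s,v=hsv(im);k=(h>35)&(h<95)&(s>60)&(v<200)&(abs(P[...,0]-.604)<.03)&(abs(P[...,1]+.067)<.03);print("dish",[plane(m,cen(c),.053)[0] for c in blobs(k,12)])
E
```

```text
t: 17.5
tcp_pos: [0.4586, -0.3131, 0.1319]
tool_rot: [0.797, 0.604, -0.0, -0.002]
force: [-0.2, -0.3, -1.1]
finger_gap: 0.248
gripper_force: 62.6
t 17.55 tcp [ 0.4593 -0.3138  0.1333] psi -15.67 z [-0. -0. -1.] F [ 0.2938 -1.8635 -1.065 ] gap 0.248 grip 62.6 q6 -0.53
to [  0.4585  -0.313    0.1085 -15.8   ] dp [ 0.0012 -0.002   0.0497] len mm 25 | after turn dp [ 0.0012 -0.002   0.0497] | turn deg 0.1 rotvec units [-0.      0.      0.0004]
grey [ 0.4576  0.1438 -0.001 ]
grey [0.4797 0.1234 0.0131]
grey [0.5124 0.1022 0.0198]
grey [0.5529 0.1236 0.0135]
grey [0.5988 0.1108 0.0214]
red [0.4797 0.1201 0.0177]
red [0.5124 0.1022 0.0198]
dish [array([ 0.6031, -0.0673,  0.053 ])]
```

View pics/w10.png

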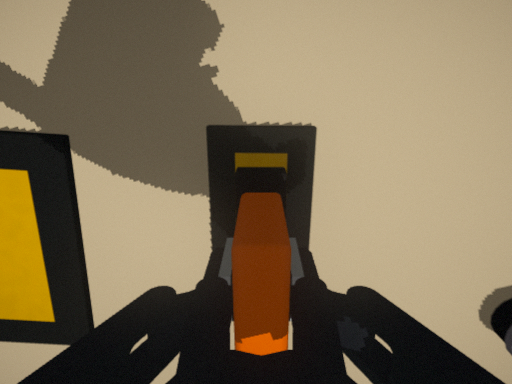

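Scraper and pad are centred (262 vs 261) and square; the chips are low in the tray and the dish has not moved. Set down gently.

```bash
python3 -m crank '[{"dp":[0,0,0.03],"delta_rot":[0,0,0],"fingers":-1},{"dp":[0,0,0.012],"delta_rot":[0,0,0],"fingers":-1},{"dp":[0,0,0.004],"delta_rot":[0,0,0],"fingers":-1},{"dp":[0,0,0.002],"delta_rot":[0,0,0],"fingers":-1},{"dp":[0,0,0],"delta_rot":[0,0,0],"fingers":-1}]'; python3 go.py .4585,-.313,.108,-15.8
```

```text
t: 17.97
tcp_pos: [0.4593, -0.3138, 0.1102]
tool_rot: [0.797, 0.604, 0.0, 0.001]
force: [-0.4, 0.1, -1.8]
finger_gap: 0.25
gripper_force: 62.7
t 17.97 tcp [ 0.4593 -0.3138  0.1102] psi -15.65 z [ 0.0009 -0.001  -1.    ] F [-0.4434  0.0861 -1.8209] gap 0.250 grip 62.7 q6 -0.53
to [  0.4585  -0.313    0.108  -15.8   ] dp [ 0.0011 -0.0021  0.0043] len mm 2 | after turn dp [ 0.0011 -0.0021  0.0043] | turn deg 0.2 rotvec units [0.0002 0.0001 0.0004]
```

```bash
python3 -m crank '[{"dp":[0,-0.001,0.002],"delta_rot":[0,0,0],"fingers":-1},{"dp":[0,0,0.001],"delta_rot":[0,0,0],"fingers":-1},{"dp":[0,0,0],"delta_rot":[0,0,0],"fingers":-1},{"dp":[0,0,0],"delta_rot":[0,0,0],"fingers":-1}]'; python3 -m crank '[{"dp":[0,0,0.001],"delta_rot":[0,0,0],"fingers":-1},{"dp":[0,0,0],"delta_rot":[0,0,0],"fingers":-1},{"dp":[0,0,0],"delta_rot":[0,0,0],"fingers":-1}]'
```

```text
t: 18.3
tcp_pos: [0.4587, -0.3135, 0.1084]
tool_rot: [0.797, 0.604, 0.0, 0.0]
force: [0.0, 0.0, 1.3]
finger_gap: 0.25
gripper_force: 63.0
t: 18.55
tcp_pos: [0.4587, -0.3135, 0.1084]
tool_rot: [0.797, 0.604, 0.0, 0.0]
force: [-0.6, 1.0, 5.5]
finger_gap: 0.25
gripper_force: 63.8
```

Contact is made (5.5 N, same height as at the grasp). Release, clear the fingers and rise.

```bash
python3 -m crank '[{"dp":[0,0,0],"delta_rot":[0,0,0],"fingers":-0.2},{"dp":[0,0,0],"delta_rot":[0,0,0],"fingers":0.2},{"dp":[0,0,0],"delta_rot":[0,0,0],"fingers":1},{"dp":[0,0,0],"delta_rot":[0,0,0],"fingers":1},{"dp":[0,0,0],"delta_rot":[0,0,0],"fingers":1},{"dp":[0,0,0],"delta_rot":[0,0,0],"fingers":1},{"dp":[0,0,0],"delta_rot":[0,0,0],"fingers":1},{"dp":[0,0,0],"delta_rot":[0,0,0],"fingers":1},{"dp":[0,0,0],"delta_rot":[0,0,0],"fingers":1}]' && python3 -m crank '[{"dp":[0,0,-0.03],"delta_rot":[0,0,0],"fingers":1},{"dp":[0,0,-0.06],"delta_rot":[0,0,0],"fingers":1},{"dp":[0,0,-0.07],"delta_rot":[0,0,0],"fingers":1},{"dp":[0,0,-0.07],"delta_rot":[0,0,0],"fingers":1},{"dp":[0,0,-0.07],"delta_rot":[0,0,0],"fingers":1},{"dp":[0,0,-0.07],"delta_rot":[0,0,0],"fingers":1},{"dp":[0,0,0],"delta_rot":[0,0,0],"fingers":1},{"dp":[0,0,0],"delta_rot":[0,0,0],"fingers":1}]'; python3 wsnap.py w11; python3 scr.py w11.npz
```

```text
t: 19.3
tcp_pos: [0.4586, -0.3134, 0.1074]
tool_rot: [0.797, 0.604, -0.0, -0.0]
force: [0.5, 0.8, -0.2]
finger_gap: 1.002
gripper_force: 0.0
t: 19.97
tcp_pos: [0.4593, -0.3141, 0.2949]
tool_rot: [0.797, 0.604, 0.0, 0.003]
force: [0.4, 0.1, -0.5]
finger_gap: 0.999
gripper_force: 0.0
top z 0.08134202425303741
griptop ray c [ 459.8054 -312.7455] size [58.7945 21.6455] long axis deg 74.8
griptop depth c [ 459.5961 -313.3837] size [58.2582 21.9635] long axis deg 74.8
pad z 0.005592072877440457
pad ray c [ 416.8875 -455.7228] size [418.6109 801.9731] long axis deg 164.1
yellow c [ 459.0682 -312.3437] size [86.8618 33.4788] long axis deg 73.0
foot z 0.01956294807198733 251
foot c [ 467.1207 -285.3636] size [19.9112 26.0228] long axis deg 164.5
```

View pics/w11.png

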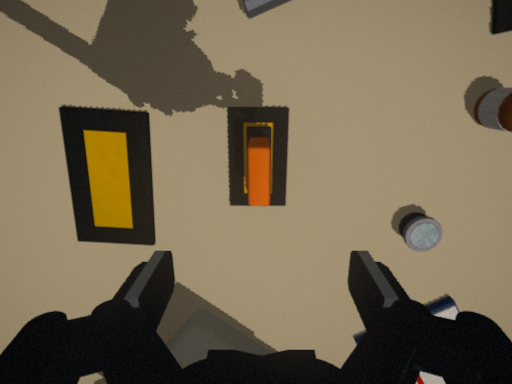

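The scraper stands upright on its pad at (259,170), with its top at z 81 mm, within about 1 mm of centre and 0.6° of square, and the yellow mark shows evenly around the foot. The gripper is clear, so I'll hand in.

```bash
python3 -c "
from station import manip
print(manip.sign_off())"
```

```text
the job is handed in; nothing more can be done
None
```

The job is handed in at about 20 s: all four chips are in the blue tray, the dish has not moved, and the scraper stands squarely on its pad, released.

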